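# Hang the fitting sensor carrier on the detector's keyhole stud

## Task

Of the three grey plastic sensor carriers standing on the bench, pick the one whose keyhole suits the stud on the detector's upright black panel (the stud's head goes through the round hole, but not through the slot), slip its round hole over the stud's head and slide it down until the stud sits home at the top of the slot. Let go and leave it hanging still and upright, flat against the panel. Leave the other two carriers and the loose glassware, jar and screwdriver where they stand, and do not bump the bench lamp.

Things in the scene. Friction and masses are not known exactly. Their poses are not given: they have to be found in the camera images.
- panel: Upright black mounting panel, fixed; place and yaw vary. Origin at bench level under the middle of its front face; z up, -x points out of the front (stud side), y along it. Board y +-80, x 0 to +12 mm, top at 225. Base plate 14 mm high, x -140 to +50, y +-90.
- jacket (a point): Centre of the top of the glass dish in its white heating jacket, which stand on the panel's base in front of the board, fixed to it: 100 mm across, top 82 mm above the bench, centre 66 mm out from the board's front face.
- stud (a point): The one steel headed stud, sticking straight out of the panel's front face (along the panel's -x) 210 mm above the bench. This point is on its axis 5 mm off the face. Shank 10 mm diameter, 10 mm long from face to head; head 20 mm diameter, 6 mm thick.
- carrier_a: Grey plastic sensor carrier, 200 g, upright on its foot. Origin at bench level under the grip tab; z up, x to its back, y across. Plate x +9 to +15, y +-40, z 0 to 118 mm. Foot x -35 to +15, y +-30, z 0 to 30. Keyhole through the plate: entry hole 17 mm across, slot 9 mm wide above it.
- carrier_b: Grey plastic sensor carrier, 200 g, upright on its foot. Origin at bench level under the grip tab; z up, x to its back, y across. Plate x +9 to +15, y +-40, z 0 to 118 mm. Foot x -35 to +15, y +-30, z 0 to 30. Keyhole through the plate: entry hole 26 mm across, slot 13 mm wide above it.
- carrier_c: Grey plastic sensor carrier, 200 g, upright on its foot. Origin at bench level under the grip tab; z up, x to its back, y across. Plate x +9 to +15, y +-40, z 0 to 118 mm. Foot x -35 to +15, y +-30, z 0 to 30. Keyhole through the plate: entry hole 34 mm across, slot 25 mm wide above it.
- carrier_b_tab (a point): Middle of carrier_b's grip tab, the block on top to hold it by (x = 0, y = 0, z = 138 mm in the carrier's frame). Tab: x -13 to +15 (28 mm deep), y +-15 (30 mm wide), z 118 to 158 mm. All three carriers have the same tab.
- carrier_b_entry (a point): Centre of the entry hole of carrier_b, in the middle of the plate's thickness (x = +12, z = 72 mm in the carrier's frame).
- carrier_b_seat (a point): Centre of the slot's rounded upper end of carrier_b, in the middle of the plate's thickness (x = +12, z = 98.5 mm). When carrier_b hangs fully home this lies within about 2 mm of the stud's axis height.
- lamp: Bench lamp, fixed: round grey base 90 mm across, 14 mm high; upright steel rod 14 mm across; black lamp head 44 mm across at the top, z = 300 to 322 mm. Origin at the centre of the underside. Stands between the carriers and the panel; place differs.
- reagent: Loose amber glass bottle, 56 mm across, 165 mm high, among the carriers. Origin at the centre of its underside.
- beaker: Loose glass beaker, 70 mm across, 80 mm high. Origin at the centre of its underside.
- dish: Loose shallow glass dish, 90 mm across, 18 mm high. Origin at the centre of its underside.
- driver: Loose screwdriver, 170 mm long, lying on the bench near the robot.
- jar: Loose white plastic jar, 60 mm across, 75 mm high. Origin at the centre of its underside.
- flask: Loose conical glass flask, 70 mm across at the foot, 100 mm high. Origin at the centre of its underside.
Mind the look-alikes: they are no part of the job. Leave any green or turquoise look-alike of the carrier_b alone.

How it is judged (in metres and radians):
On the way, in this order (a step that is already met when the one before it is completed fails the run):
1. the fitting carrier is lifted off the bench (height (world z) of carrier_b above 0.03 m), for 0.1 s.
2. its round hole is over the stud's head, the plate behind the head (x of carrier_b_entry in the frame of panel between -0.0095 and 0 m and y of carrier_b_entry in the frame of panel between -0.007 and 0.007 m and z of carrier_b_entry in the frame of panel between 0.202 and 0.218 m), for 0.05 s.
At the end, for the whole second after the job is handed in: The carrier with the 26 mm hole and 13 mm slot hangs on the stud, released and at rest: the end of its slot is within 5 mm of the stud's axis, in height and sideways, its plate between stud head and panel, upright and flat to the panel within 8 degrees. Nothing else has been shifted (x of carrier_b_seat in the frame of panel between -0.0095 and 0.0005 m and y of carrier_b_seat in the frame of panel between -0.005 and 0.005 m and z of carrier_b_seat in the frame of panel between 0.205 and 0.215 m and angle between carrier_b's own z axis and vertical below 0.14 rad and angle between the x axis of carrier_b and the x axis of panel, either way round below 0.14 rad and linear speed of carrier_b below 0.01 m/s and angular speed of carrier_b below 0.1 rad/s); the robot touches nothing.
It fails at once if another carrier is shifted more than 15 mm or tipped (distance of any of carrier_a, carrier_c from where it was at the start of the episode above 0.015 m or angle between any of carrier_a, carrier_c's own z axis and vertical above 0.3 rad).
It fails at once if loose glassware, jar or screwdriver is shifted more than 20 mm or glassware or jar is tipped (distance of any of reagent, beaker, dish, driver, jar, flask from where it was at the start of the episode above 0.02 m or angle between any of reagent, beaker, dish, jar, flask's own z axis and vertical above 0.3 rad).
It fails at once if the bench lamp is bumped (more than 3 N) (contact force between lamp and anything else above 3 N).
It also fails if it takes over 54 s, if anything falls off the work surface, if the arm or the gripper's body presses on something with over 40 N, if the wrist force passes 120 N, or if a joint passes its speed limit or range.

## Robot

A 6-joint arm with a two-finger parallel gripper is mounted at the origin on the work surface. World frame = base frame: x ahead of the robot, y to its left, z up, the work surface at z = 0. Lengths are in m, angles in degrees, forces in N, time in s.
With the tool pointing down it reaches from about 0.425 to 0.95 m from the base axis. Payload 3.5 kg.
Tool frame: the origin (TCP) lies between the finger pads; the fingertips stand 22 mm ahead of it and the grasp point (between the pads) lies 3 mm ahead of it (robot.tcp_to_tips is the z of the fingertips in the tool frame, in m); z points along the fingers, y is the direction in which the jaws open and shut (so a half turn about z gives the same grasp; the last joint's range is limited). The gripper opens to 85 mm and grips with 20 to 120 N. Pads are 22 mm wide; open, the fingers measure 114 mm over their backs; the gripper's body (76 mm by 85 mm) begins 54 mm behind the grasp point. The pads swing forward as they close: fully open they stand 13 mm farther back than shut.
Start: joints at [-76.948, 16.404, 90.338, -0, 73.258, -8.594], TCP at [0.249, -0.627, 0.253] pointing down, gripper open.
Joint ranges: [-158.93, 158.93], [-51.34, 127.21], [12.03, 142.37], [-87.48, 267.48], [13.55, 161.25], [-162.69, 162.69]. Speed limits (degrees/s): [159.86, 159.86, 180, 180, 180, 180].

## Interface

Orientations are given as a 3x3 rotation matrix whose columns are the frame's x, y, z axes.
In Python, from bench import robot gives the robot as it stands. The module is installed in compiled form; this text tells all that it offers.
- The arm moves only by the tool step_arm, never from a script. Its argument "steps" is a list of rows, each a list of 3 entries, a list of its own where there are three numbers: the shift along the tool's x, y, z in mm, then the turn, a rotation vector about the tool's x, y, z in degrees, then the closure in counts, from 0 (fully open) to 255 (shut). A call has 1 to 12 rows; each row shifts and turns the commanded pose from where the row before left it, along the tool's axes as they then stand; what a row does not reach is not made up. A row lasts 1/10 s, in which the tool goes at most 50 mm and 8.59 degrees, less where a joint would pass 70% of its speed; a pose out of reach is approached as far as the arm can. A call is refused whole if a number of a shift passes 50 or a number of a turn 8.59, either way. A call with a gripper value outside its range is refused whole. The fingers move at their own pace and stop on an object; the grip force is fixed at half the most. Time passes only in rows, so rows that do not move let the fingers close. It gives the time, the measured TCP pose, the force and the opening at its end, in the units of the state.
- robot.sense(): the state, without advancing time (a new reading comes with each control period).
- robot.camera(name): name is "side" or "top"; returns a dict with "pixels" (400x640x3 uint8, blue, green, red), "mtx" (3x3 intrinsics, pixels), "R" (3x3) and "t" (3): a world point X has camera coordinates R X + t. Camera axes: x right, y down, z forward; pixel columns grow to the right and rows downward; lengths in m; the calibration is good to about 2 mm. A picture is of the moment at which its call begins. There is no depth.
- robot.close_job(): hands the job in, once; it reports no verdict.
The state is a dict: "clock": time; "joint_positions": joint angles; "qd": joint speeds; "tau": joint torques, N m; "tool_pos": TCP position; "tcp_rot": TCP orientation; "wrist_force": force on the tool from outside, world axes, zero at the start; "moment": the same for the moment, N m; "opening": opening from 0.0 (shut) to 1.0 (fully open).
Only numpy, scipy, OpenCV 4.12 (cv2) and the standard library are available. Lean on these libraries where they do the work, as an engineer would, in place of code of your own. Each camera call takes 0.05 s, during which the arm holds its last target. There are 200 camera calls.

## Working session

There is one attempt and no reset: what is moved stays moved. The work goes in short steps, Python scripts to look and compute and a tool call to move; the robot and the scene stay as the last step left them, time stands still between calls to the robot, and variables do not carry over. Pictures are saved under pics/ and viewed, about 8 in all and at most 12, crops included, and the job is handed in when it is done.

Besides the shell and the picture viewer there is one more tool, called after ">>>" in YAML: its name, and indented under it one key for each argument. step_arm: Moves the arm, as the interface text tells. Its arguments: {"type":"object","properties":{"steps":{"type":"array","items":{"type":"array"}}},"required":["steps"]}

```bash
mkdir -p pics; cat > h.py <<'E'
import numpy as np, cv2, pickle
from bench import robot
def shot(n):
    c=robot.camera(n); return c
def proj(c,X):
    X=np.atleast_2d(X); p=(c['R']@X.T).T+c['t']; p=p@np.array(c['mtx']).T; return p[:,:2]/p[:,2:]
def ray(c,uv):
    d=np.linalg.inv(c['mtx'])@np.array([uv[0],uv[1],1.]); R=np.array(c['R']); return -R.T@np.array(c['t']), R.T@d
def onz(c,uv,z):
    o,d=ray(c,uv); return o+d*(z-o[2])/d[2]
def tri(c1,u1,c2,u2):
    o1,d1=ray(c1,u1);o2,d2=ray(c2,u2)
    s=np.linalg.lstsq(np.c_[d1,-d2],o2-o1,rcond=None)[0]
    a=o1+s[0]*d1;b=o2+s[1]*d2
    return (a+b)/2,np.linalg.norm(a-b)
E
python3 - <<'E'
from h import *
for n in('side','top'):
    c=shot(n); cv2.imwrite(f'pics/{n}0.png',c['pixels']); pickle.dump(c,open(n+'0.pkl','wb'))
    R=np.array(c['R']);print(n,-R.T@np.array(c['t']),R[2],c['mtx'][0][0])
E
```

```text
side [ 0.19885423 -0.97955323  1.17305948] [ 0.22437009  0.65671504 -0.71998849] 479.32406098718815
top [ 0.44539682 -0.0387761   1.2955424 ] [ 7.43022316e-02 -6.87647789e-04 -9.97235532e-01] 424.71124897161474
```

View pics/side0.png

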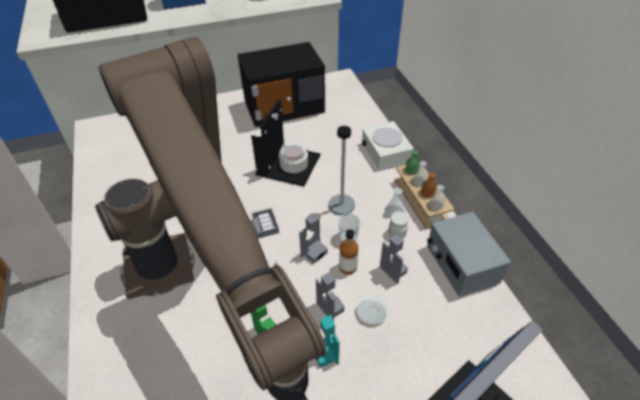

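View pics/top0.png

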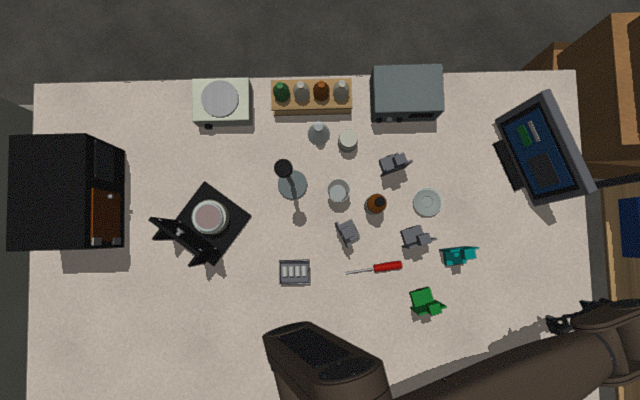

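Top view: three grey carriers near (395,162), (415,237) and (346,232). Look-alikes are turquoise at (458,256) and green at (427,302). The panel is at (185,240) with the jacket at (209,217), and the lamp head at (284,168). Next I need a close look at the keyholes.

```bash
python3 - <<'E'
from h import *
s=pickle.load(open('side0.pkl','rb'));t=pickle.load(open('top0.pkl','rb'))
a=cv2.resize(s['pixels'][205:320,290:420],None,fx=6,fy=5.2*6/5.2*5/6,interpolation=3) if 0 else cv2.resize(s['pixels'][205:320,290:420],None,fx=5,fy=5,interpolation=cv2.INTER_CUBIC)
cv2.imwrite('pics/c1.png',a)
b=cv2.resize(t['pixels'][140:260,310:470],None,fx=5,fy=5,interpolation=cv2.INTER_CUBIC)
cv2.imwrite('pics/c2.png',b)
E
```

```text
(no output)
```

View pics/c1.png

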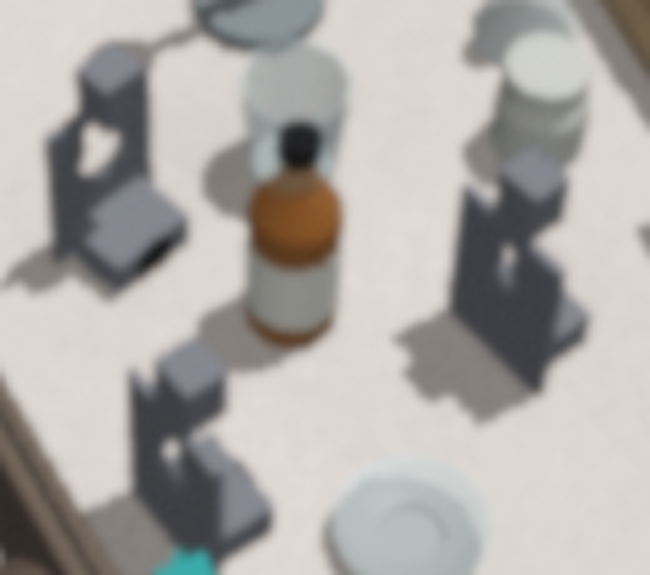

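View pics/c2.png

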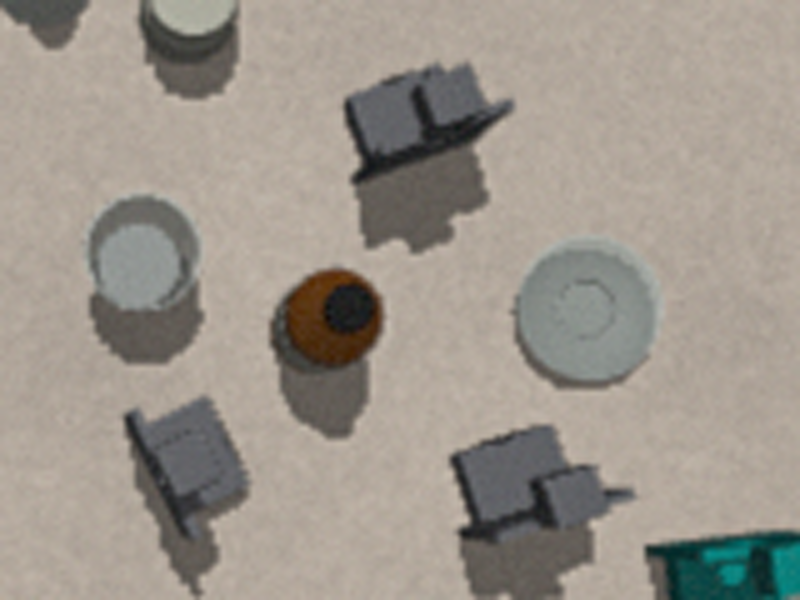

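```bash
python3 - <<'E'
from h import *
s=pickle.load(open('side0.pkl','rb'));t=pickle.load(open('top0.pkl','rb'))
def cr(c,x,y,w,h):
    a=cv2.resize(c['pixels'][y:y+h,x:x+w],None,fx=6.5,fy=6.5,interpolation=cv2.INTER_CUBIC)
    a=cv2.convertScaleAbs(a,alpha=1.3,beta=20)
    for i in range(0,w,5): cv2.line(a,(int(i*6.5),0),(int(i*6.5),6 if i%10 else 12),(0,0,255),1)
    for i in range(0,h,5): cv2.line(a,(0,int(i*6.5)),(6 if i%10 else 12,int(i*6.5)),(0,0,255),1)
    return a
T=np.hstack([cr(t,376,146,40,40),cr(t,397,220,40,40),cr(t,330,215,40,40)])
S=np.hstack([cr(s,376,232,40,50),cr(s,312,271,40,50),cr(s,296,210,40,50)])
cv2.imwrite('pics/c3.png',np.vstack([T,S]))
E
```

```text
(no output)
```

View pics/c3.png

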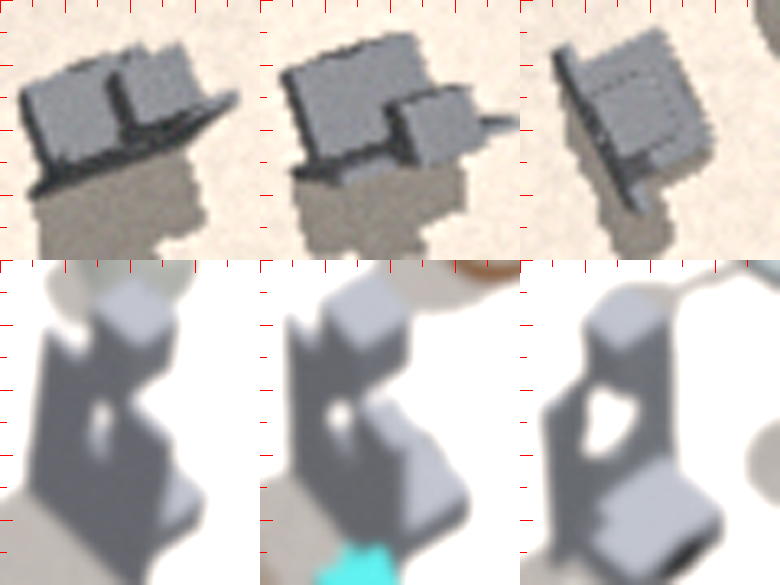

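```bash
python3 - <<'E'
from h import *
s=pickle.load(open('side0.pkl','rb'));t=pickle.load(open('top0.pkl','rb'))
f=lambda p,o:np.array(p)/6.5+o
D={'R':((376,146),[(20,95),(140,45),(50,165)],[(113,70),(180,45),(200,95),(130,120)]),
'M':((397,220),[(25,72),(150,33),(58,158)],[(130,105),(208,87),(223,140),(158,167)])}
for k,(o,F,T) in D.items():
    P=[onz(t,f(p,o),.03) for p in F]; Q=[onz(t,f(p,o),.158) for p in T]
    e=P[1]-P[0]; l=np.linalg.norm(e); e/=l
    # x axis (to back) perpendicular; toward P2
    x=np.array([-e[1],e[0],0]); x*=np.sign(x@(P[2]-P[0]))
    org=(P[0]+P[1])/2+.035*x; org[2]=0
    c=np.mean(Q,0)
    te=(Q[1]-Q[0]+Q[2]-Q[3])/2
    tx=np.degrees(np.arctan2(-te[0],te[1]))
    print(k,'front',l*1e3,'side',(P[2]-P[0])@x*1e3,'yaw x',np.degrees(np.arctan2(x[1],x[0])),'org',org.round(4),'tab',(c-.001*x).round(4),'tabyaw',tx,[np.linalg.norm(Q[i]-Q[(i+1)%4]).round(4) for i in range(4)])
    y=np.cross([0,0,1],x); og=(org+ (c-.001*x))/2; og[2]=0
    ys=np.arange(-30,31,.5)/1e3
    g=cv2.cvtColor(s['pixels'],cv2.COLOR_BGR2GRAY)
    for z in (.112,.105,.098,.094,.09,.086,.08,.074):
        uv=proj(s,og+.015*x+np.outer(ys,y)+[0,0,z]).astype(np.float32)
        v=cv2.remap(g,uv[:,:1],uv[:,1:],cv2.INTER_LINEAR)[:,0].astype(int)
        print(z,v[::4])
E
```

```text
R front 60.601562040761586 side 35.40483320553962 yaw x -158.76605548050938 org [ 0.6484 -0.2581  0.    ] tab [ 0.652  -0.2555  0.158 ] tabyaw -161.35615397020854 [np.float64(0.03), np.float64(0.0225), np.float64(0.0311), np.float64(0.0221)]
0.112 [96 79 70 67 67 67 66 66 65 65 65 65 64 64 66 71 81 88 95 93 85 80 72 72
 71 71 71 73 72 74 74]
0.105 [ 94  74  68  65  64  64  64  65  64  63  64  65  65  68  79  97 117 131
 134 123 105  86  72  67  65  65  64  64  65  65  65]
0.098 [ 95  75  68  65  64  62  63  64  64  63  64  65  68  73  93 117 134 148
 135 119  97  79  70  65  64  64  64  64  63  63  64]
0.094 [ 95  77  67  65  63  64  64  64  64  64  64  65  68  75  93 115 129 136
 124 108  91  76  70  65  64  63  63  63  63  63  64]
0.09 [ 94  78  67  65  63  64  64  64  64  64  64  65  68  76  91 110 121 122
 115 101  89  77  70  66  64  64  64  63  63  64  64]
0.086 [ 93  79  67  65  63  64  64  64  64  64  64  65  68  77  88 105 113 113
 109  98  88  78  71  67  65  65  64  63  64  64  64]
0.08 [ 95  79  69  65  64  64  64  64  64  64  63  65  69  77  85  93 100 101
 100  93  84  
[... 743 characters left out ...]
  97  82  74  69  67  65  64  64  64]
0.094 [105  90  75  70  67  64  64  64  64  63  64  64  69  83 105 134 160 167
 163 145 123 103  89  80  74  69  67  65  64  64  63]
0.09 [107  90  75  70  66  64  64  64  63  63  64  66  77  97 122 143 159 152
 141 122 107  95  86  79  74  69  67  65  64  63  63]
0.086 [107  90  75  70  65  64  64  63  63  64  66  70  84 106 127 136 140 129
 118 107  97  91  83  77  72  69  66  64  63  63  64]
0.08 [106  90  75  70  66  64  63  64  65  65  69  75  90 102 106 107 105 100
  97  92  88  83  77  74  69  66  65  64  64  65  63]
0.074 [105  87  75  71  66  65  65  64  65  66  71  74  81  83  84  85  85  84
  84  81  78  74  71  68  66  65  64  64  64  64  64]
```

M at (415,237) in the top view looks like carrier_b. Its slot integrates to about 9.4 mm of visible light, against about 6 mm for R; the plate's thickness hides roughly 3 mm in each case. L at (346,232) is clearly the 34/25 one. Green and turquoise are excluded. Next is the panel.

```bash
python3 - <<'E'
from h import *
s=pickle.load(open('side0.pkl','rb'));t=pickle.load(open('top0.pkl','rb'))
def cr(c,x,y,w,h,k):
    a=c['pixels'][y:y+h,x:x+w].astype(float)/255
    a=(255*np.clip(a,0,1)**.5).astype(np.uint8)
    a=cv2.resize(a,None,fx=k,fy=k,interpolation=cv2.INTER_CUBIC)
    for i in range(0,w,5): cv2.line(a,(int(i*k),0),(int(i*k),6 if i%10 else 12),(0,0,255),1)
    for i in range(0,h,5): cv2.line(a,(0,int(i*k)),(6 if i%10 else 12,int(i*k)),(0,0,255),1)
    return a
A=cr(t,145,175,110,100,4);B=cr(s,245,95,80,100,4)
cv2.imwrite('pics/c4.png',np.hstack([A,B]))
E
```

```text
(no output)
```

View pics/c4.png

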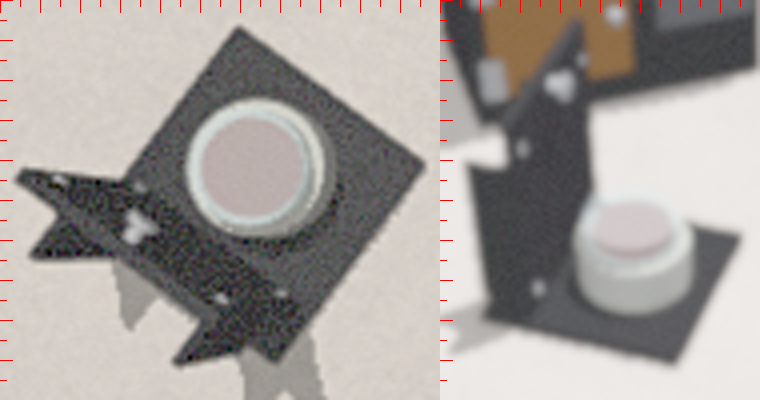

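Stud blob: top at about (138,226) in the crop, side at about (120,85) in the crop. The base plate's front corners are at (238,28) and (424,165), and its right rear corner at (275,362).

```bash
python3 - <<'E'
from h import *
s=pickle.load(open('side0.pkl','rb'));t=pickle.load(open('top0.pkl','rb'))
g=lambda p:np.array(p)/4+(145,175)
A,B,C=[onz(t,g(p),.014) for p in [(238,28),(424,165),(275,362)]]
print('front',np.linalg.norm(A-B),'side',np.linalg.norm(B-C))
e1=(A-B)/np.linalg.norm(A-B); e2=(C-B)/np.linalg.norm(C-B)
print('angles',np.degrees(np.arctan2(e1[1],e1[0])),np.degrees(np.arctan2(e2[1],e2[0])))
y1=np.degrees(np.arctan2(e2[1],e2[0])); 
# weighted yaw of panel x
ye=np.degrees(np.arctan2(e1[1],e1[0])); 
for nm,a in(('e1',ye-90),('e2',y1)): print(nm,a)
best=None
yaw=np.radians(((ye+90 if abs(((ye+90-y1+180)%360)-180)<20 else ye-90)+y1)/2)
x=np.array([np.cos(yaw),np.sin(yaw),0]);y=np.array([-x[1],x[0],0])
cen=(A+B)/2; org=cen+.14*x; org[2]=0
print('yaw',np.degrees(yaw),'org',org.round(4))
P=lambda v:org+v[0]*x+v[1]*y+np.array([0,0,v[2]])
pts=[P(v) for v in [(-.016,0,.21),(0,0,.21),(-.066,0,.082),(0,.08,.225),(0,-.08,.225),(.012,.08,.225),(.012,-.08,.225)]]
print('pred top crop',((proj(t,pts)-(145,175))*4).round(1).tolist()); print('pred side crop',((proj(s,pts)-(245,95))*4+(440,0)).round(1).tolist())
# stud head blob centroid
for n,c,(u0,v0,w,h) in(('top',t,(172,225,16,14)),('side',s,(270,110,12,13))):
    a=cv2.cvtColor(c['pixels'],cv2.COLOR_BGR2GRAY)[v0:v0+h,u0:u0+w]; print(n);print(a)
# jacket dish pinkish centroid
for n,c,(u0,v0,w,h) in(('top',t,(185,195,50,45)),('side',s,(275,135,50,45))):
    p=c['pixels'][v0:v0+h,u0:u0+w].astype(int); m=((p[...,2]-p[...,0])>5)&(p[...,2]>110)&(p[...,2]-p[...,1]>5)
    yy,xx=np.nonzero(m); print(n,'pink',m.sum(),(xx.mean()+u0,yy.mean()+v0), onz(c,(xx.mean()+u0,yy.mean()+v0),.08), 'pred',P((-.066,0,.08)))
print(tri(t,g((140,226)),s,np.array((120,85))/4+(245,95)),'pred',P((-.013,0,.21)))
E
```

```text
front 0.17664147431406438 side 0.1839731158474107
angles 52.34423761663348 141.85695155678863
e1 -37.65576238336652
e2 141.85695155678863
yaw 142.10059458671105 org [0.4569 0.3293 0.    ]
pred top crop [[145.0, 224.8], [129.6, 245.0], [246.9, 170.8], [222.3, 320.9], [21.4, 169.6], [210.6, 336.4], [9.7, 184.9]]
pred side crop [[561.4, 88.2], [543.8, 84.5], [625.2, 218.0], [503.0, 125.6], [579.1, 17.6], [489.4, 122.7], [566.2, 15.1]]
top
[[  9  14  12  21   7  18  11  22  17   7  18  16  19   9  16  34]
 [  8  14  27  23  16   3  25  15   4  22  22  14  11  25  18  34]
 [  8   8  11   4  22  43  56  35  10  16  26  13  18  20   6  13]
 [ 18  15  13  18  37  79 112  71  36  13  15   5  20  20  19  20]
 [ 15  18  13  17  49 106 134 112  73  43  33   5  19  14  13   8]
 [ 15  10  11  21  34  85 136 143 106  77  58  32  19  14  24  27]
 [ 24  20  12   9  31  72 115 135 133 117  82  60  33   4  10  12]
 [ 19   9  11  14  69 120 142 134 114 103  89  63  46  19  21  11]
 [ 30  15  19  37  97 149 147 119  89  55  55  44  24   9  21  17]
 [ 34  35  10  45  99 144 132  98  48  11  12   3  13   7
[... 672 characters left out ...]
84  53  28  21  21]
 [ 22  32  49  65  84  97  95  73  43  27  19  19]
 [ 20  21  25  36  55  73  75  58  36  21  19  20]
 [ 18  19  18  22  33  45  49  38  26  19  21  23]
 [ 17  19  18  18  20  24  26  21  19  19  22  27]
 [ 19  20  18  19  17  18  20  20  17  20  22  34]]
top pink 579 (np.float64(207.67184801381694), np.float64(213.3488773747841)) [0.52151247 0.28654668 0.08      ] pred [0.50897637 0.28876829 0.08      ]
side pink 829 (np.float64(307.60193003618815), np.float64(151.3425814234017)) [0.5607408  0.26245127 0.08      ] pred [0.50897637 0.28876829 0.08      ]
(array([0.4689642 , 0.32212074, 0.21155448]), np.float64(0.000333392416620817)) pred [0.46715458 0.32132498 0.21      ]
```

```bash
python3 - <<'E'
from h import *
st=robot.sense(); print({k:np.round(v,3).tolist() for k,v in st.items()}, robot.tcp_to_tips)
s=pickle.load(open('side0.pkl','rb'));t=pickle.load(open('top0.pkl','rb'))
print('lamp base',onz(t,(292,185),.014),'head',onz(t,(284,168),.322),'reagent',onz(t,(379,201),.165),'turq',onz(t,(462,250),.1),'L',onz(t,(346,229),.158))
E
```

```text
{'clock': 0.1, 'joint_positions': [-76.948, 16.45, 90.415, -0.0, 73.261, -8.593], 'qd': [-0.049, -0.14, -0.206, 0.019, 0.074, -0.019], 'tau': [0.001, -40.73, -29.37, -0.0, 0.003, -0.0], 'tool_pos': [0.249, -0.627, 0.252], 'tcp_rot': [[0.929, 0.369, -0.001], [0.369, -0.929, 0.002], [0.0, -0.002, -1.0]], 'wrist_force': [0.828, 0.027, -0.253], 'moment': [-0.039, -0.021, 0.018], 'opening': 1.002} 0.022
lamp base [0.60510828 0.04755943 0.014     ] head [0.60679424 0.04447759 0.322     ] reagent [ 0.53713959 -0.19400438  0.165     ] turq [ 0.39869064 -0.43016362  0.1       ] L [ 0.46493554 -0.10401576  0.158     ]
```

>>> step_arm:
  steps:
    - [[35.9,-28.2,0],[0,0,0],0]
    - [[35.9,-28.2,0],[0,0,0],0]
    - [[35.9,-28.2,0],[0,0,0],0]
    - [[35.9,-28.2,0],[0,0,0],0]
    - [[35.9,-28.2,0],[0,0,0],0]
    - [[35.9,-28.2,0],[0,0,0],0]
    - [[35.9,-28.2,0],[0,0,0],0]
    - [[35.9,-28.2,0],[0,0,0],0]
    - [[0,0,0],[0,0,-8.5],0]
    - [[0,0,0],[0,0,-8.5],0]
    - [[0,0,0],[0,0,-8.5],0]
    - [[0,0,0],[0,0,-8.5],0]

```text
clock: 1.3
tool_pos: [0.4326, -0.3112, 0.2528]
tcp_rot: [[0.559, 0.829, -0.001], [0.829, -0.559, 0.001], [0.0, -0.001, -1.0]]
wrist_force: [-0.2, 0.2, -0.5]
opening: 0.999
```

>>> step_arm:
  steps:
    - [[0,0,0],[0,0,-8.5],0]
    - [[0,0,0],[0,0,-8.5],0]
    - [[0,0,0],[0,0,-8.5],0]
    - [[0,0,0],[0,0,-8.5],0]
    - [[0,0,0],[0,0,-8.5],0]
    - [[0,0,0],[0,0,-8.5],0]
    - [[0,0,0],[0,0,-8.5],0]
    - [[0,0,0],[0,0,-8.5],0]
    - [[0,0,0],[0,0,-8.5],0]
    - [[0,0,0],[0,0,-8.5],0]
    - [[0,0,0],[0,0,-8.5],0]
    - [[0,0,0],[0,0,-8.5],0]

```text
clock: 2.5
tool_pos: [0.4325, -0.3115, 0.2527]
tcp_rot: [[-0.927, 0.375, -0.001], [0.375, 0.927, 0.001], [0.001, 0.001, -1.0]]
wrist_force: [0.2, -0.9, -0.1]
opening: 0.998
```

>>> step_arm:
  steps:
    - [[0,0,0],[0,0,-8.5],0]
    - [[0,0,0],[0,0,-8.5],0]
    - [[0,0,0],[0,0,-8.5],0]
    - [[0,0,0],[0,0,-8.5],0]
    - [[0,0,0],[0,0,-4.1],0]
    - [[0,0,0],[0,0,0],0]
    - [[0,0,0],[0,0,0],0]

```text
clock: 3.2
tool_pos: [0.4326, -0.3116, 0.2529]
tcp_rot: [[-0.963, -0.27, -0.001], [-0.27, 0.963, 0.001], [0.0, 0.001, -1.0]]
wrist_force: [0.1, -0.2, 0.4]
opening: 0.996
```

```bash
python3 - <<'E'
from h import *
st=robot.sense(); print({k:np.round(v,3).tolist() for k,v in st.items() if k in('clock','joint_positions','tool_pos','tcp_rot','wrist_force')}); R=st['tcp_rot'];print(np.degrees(np.arctan2(R[1][0],R[0][0])))
for n in('side','top'):
    c=shot(n); pickle.dump(c,open(n+'1.pkl','wb'))
t=pickle.load(open('top1.pkl','rb'));s=pickle.load(open('side1.pkl','rb'))
a=cv2.resize(t['pixels'][190:290,370:470],None,fx=4,fy=4,interpolation=2)
b=cv2.resize(s['pixels'][230:330,280:380],None,fx=4,fy=4,interpolation=2)
cv2.imwrite('pics/d1.png',np.hstack([a,b]))
E
```

```text
{'clock': 3.2, 'joint_positions': [-46.674, -1.566, 110.248, -0.001, 71.359, -152.328], 'tool_pos': [0.433, -0.312, 0.253], 'tcp_rot': [[-0.963, -0.27, -0.001], [-0.27, 0.963, 0.001], [0.0, 0.001, -1.0]], 'wrist_force': [0.12, -0.223, 0.409]}
-164.34606878133047
```

View pics/d1.png

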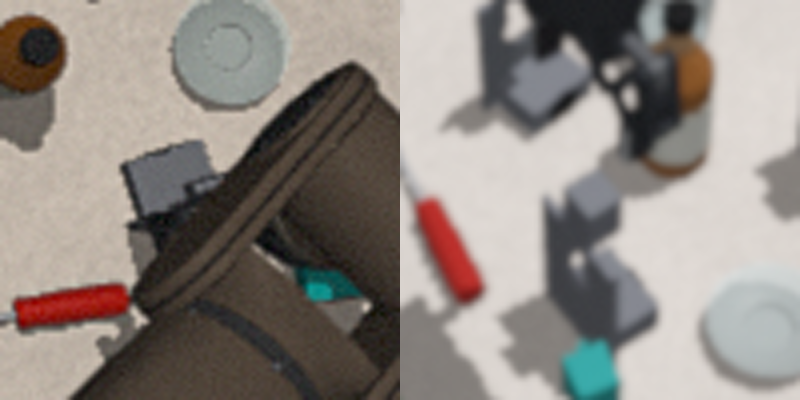

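The side view shows the carrier's tab top near crop (597,197), with the gripper above it and both fingers clear. I'll check my pose against that.

```bash
python3 - <<'E'
from h import *
s=pickle.load(open('side1.pkl','rb'))
y=np.radians(-164.3);x=np.array([np.cos(y),np.sin(y),0]);yy=np.array([-x[1],x[0],0]);o=np.array([.4335,-.3115,0])
P=[o+a*x+b*yy+np.array([0,0,.158]) for a,b in((-.013,-.015),(-.013,.015),(.015,.015),(.015,-.015))]
pr=((proj(s,P)-(280,230)+.5)*4+(400,0));print(pr.round(0).tolist())
# bright top-face segmentation
p=s['pixels'][270:290,318:340].astype(int).sum(2)//3
print(p)
E
```

```text
[[595.0, 163.0], [622.0, 194.0], [586.0, 216.0], [559.0, 183.0]]
[[215 216 216 217 217 216 216 214 214 211 201 174 142 129 127 127 123 116
  109 100  95  91]
 [214 215 217 217 218 216 214 212 210 206 192 165 139 127 127 128 127 124
  121 118 118 115]
 [214 215 216 217 217 214 211 206 199 189 172 150 134 128 128 128 129 128
  127 127 127 126]
 [213 215 216 215 213 209 201 190 178 165 151 140 133 129 128 128 129 129
  128 128 127 128]
 [214 214 213 210 204 196 181 166 153 144 140 137 135 132 129 128 128 128
  128 127 128 127]
 [214 213 208 199 186 175 159 146 141 138 137 138 137 135 132 130 129 128
  128 128 126 127]
 [212 209 198 180 162 151 144 139 138 137 137 137 137 137 135 133 129 128
  128 127 127 127]
 [210 206 186 159 141 138 137 137 138 137 137 137 138 137 136 134 132 130
  129 130 129 129]
 [204 202 179 142 125 130 135 137 137 138 138 138 137 138 137 135 134 135
  141 143 141 142]
 [191 194 172 132 110 119 130 135 137 137 138 137 137 137 136 132 132 147
  165 171 168 172]
 [170 179 161 121  94 102 119 131 136 137 137 138 136 134 129 121 127 157
  186 196 195 199]
 [146 156 141 107  81  84 104 122 132 136 136 133 131 123 111 103 117 161
  194 207 209 210]
 [121 130 118  92  73  72  87 107 123 131 131 125 116 103  90  86 112 161
  196 210 213 213]
 [ 98 108 101  82  69  66  72  88 108 119 118 108  95  85  77  80 111 162
  197 211 214 215]
 [ 79  87  86  75  67  65  67  73  87  99  96  87  79  75  73  79 112 163
  199 212 215 216]
 [ 68  72  72  69  66  64  65  66  72  79  78  75  73  72  72  79 113 164
  201 214 216 216]
 [ 65  65  66  66  64  64  65  65  67  71  72  72  72  72  73  85 122 171
  202 214 216 216]
 [ 64  63  66  66  66  65  65  65  67  69  71  72  73  76  84 108 147 185
  207 215 217 216]
 [ 65  65  64  65  66  65  65  65  65  68  71  74  81  95 118 148 179 202
  213 216 217 217]
 [ 65  63  65  64  65  66  64  66  66  71  76  86 105 134 161 182 201 212
  217 218 218 218]]
```

>>> step_arm:
  steps:
    - [[0,-1.5,30],[0,0,0],0]
    - [[0,0,30],[0,0,0],0]
    - [[0,0,30],[0,0,0],0]
    - [[0,0,14],[0,0,0],0]
    - [[0,0,0],[0,0,0],0]
    - [[0,0,0],[0,0,0],0]

```text
clock: 3.9
tool_pos: [0.4336, -0.3137, 0.1503]
tcp_rot: [[-0.963, -0.271, 0.001], [-0.271, 0.963, -0.001], [-0.001, -0.001, -1.0]]
wrist_force: [0.4, -0.2, -0.1]
opening: 0.997
```

>>> step_arm:
  steps:
    - [[0,0,0],[0,0,0],80]
    - [[0,0,0],[0,0,0],130]
    - [[0,0,0],[0,0,0],255]
    - [[0,0,0],[0,0,0],255]
    - [[0,0,0],[0,0,0],255]
    - [[0,0,0],[0,0,0],255]
    - [[0,0,0],[0,0,0],255]
    - [[0,0,0],[0,0,0],255]

```text
clock: 4.7
tool_pos: [0.4337, -0.3139, 0.1502]
tcp_rot: [[-0.962, -0.271, 0.001], [-0.271, 0.962, -0.002], [-0.001, -0.002, -1.0]]
wrist_force: [1.1, -1.6, 3.3]
opening: 0.344
```

>>> step_arm:
  steps:
    - [[0,0,-20],[0,0,0],255]
    - [[0,0,-40],[0,0,0],255]
    - [[0,0,-40],[0,0,0],255]
    - [[0,0,-40],[0,0,0],255]
    - [[0,0,-40],[0,0,0],255]
    - [[0,0,-12],[0,0,7.6],255]
    - [[0,0,0],[0,0,8.5],255]
    - [[0,0,0],[0,0,8.5],255]
    - [[0,0,0],[0,0,8.5],255]
    - [[0,0,0],[0,0,8.5],255]
    - [[0,0,0],[0,0,8.5],255]
    - [[0,0,0],[0,0,3.5],255]

```text
clock: 5.9
tool_pos: [0.4325, -0.3122, 0.339]
tcp_rot: [[-0.787, 0.617, -0.003], [0.617, 0.787, 0.004], [0.005, 0.001, -1.0]]
wrist_force: [0.8, 0.4, -1.9]
opening: 0.337
```

>>> step_arm:
  steps:
    - [[12,-19,0],[0,0,0],255]
    - [[23,-37,0],[0,0,0],255]
    - [[23,-37,0],[0,0,0],255]
    - [[23,-37,0],[0,0,0],255]
    - [[23,-37,0],[0,0,0],255]
    - [[23,-37,0],[0,0,0],255]
    - [[23,-37,0],[0,0,0],255]
    - [[23,-37,0],[0,0,0],255]
    - [[23,-37,0],[0,0,0],255]
    - [[23,-37,0],[0,0,0],255]
    - [[23,-37,0],[0,0,0],255]
    - [[12,-20,0],[0,0,0],255]

```text
clock: 7.1
tool_pos: [-0.0209, -0.4798, 0.3392]
tcp_rot: [[-0.788, 0.616, 0.001], [0.616, 0.788, 0.004], [0.002, 0.004, -1.0]]
wrist_force: [-0.0, 0.2, -1.8]
opening: 0.345
```

I got the sign of the tool's y axis wrong, so the arm went the opposite way. It passed over clear space at height and the force stayed near zero. I'll retrace the same path and then go the right way.

>>> step_arm:
  steps:
    - [[-12,20,0],[0,0,0],255]
    - [[-23,37,0],[0,0,0],255]
    - [[-23,37,0],[0,0,0],255]
    - [[-23,37,0],[0,0,0],255]
    - [[-23,37,0],[0,0,0],255]
    - [[-23,37,0],[0,0,0],255]
    - [[-23,37,0],[0,0,0],255]
    - [[-23,37,0],[0,0,0],255]
    - [[-23,37,0],[0,0,0],255]
    - [[-23,37,0],[0,0,0],255]
    - [[-23,37,0],[0,0,0],255]
    - [[-12,19,0],[0,0,0],255]

```text
clock: 8.3
tool_pos: [0.4351, -0.3105, 0.339]
tcp_rot: [[-0.791, 0.611, -0.002], [0.611, 0.791, 0.005], [0.005, 0.002, -1.0]]
wrist_force: [-0.5, -0.5, -1.7]
opening: 0.338
```

```bash
python3 - <<'E'
from h import *
st=robot.sense(); print({k:np.round(v,3).tolist() for k,v in st.items() if k in('clock','joint_positions','tool_pos','tcp_rot','wrist_force','opening')})
for n in('side','top'):
    c=shot(n); pickle.dump(c,open(n+'2.pkl','wb')); c0=pickle.load(open(n+'0.pkl','rb'))
    d=cv2.absdiff(c['pixels'],c0['pixels']).max(2)
    print(n)
    for nm,X in {'lamp':(.605,.047,.01),'reagent':(.537,-.194,.08),'turq':(.40,-.43,.05),'L':(.465,-.104,.05),'R':(.65,-.257,.05),'green':(.30,-.36,.05),'drv':(.35,-.2,.01)}.items():
        u,v=proj(c,X)[0].astype(int); print(nm,(u,v),d[v-8:v+9,u-8:u+9].mean().round(1))
E
```

```text
{'clock': 8.3, 'joint_positions': [-46.433, -4.541, 104.124, 0.087, 80.699, -98.759], 'tool_pos': [0.435, -0.311, 0.339], 'tcp_rot': [[-0.791, 0.611, -0.002], [0.611, 0.791, 0.005], [0.005, 0.002, -1.0]], 'wrist_force': [-0.524, -0.496, -1.75], 'opening': 0.338}
side
lamp (np.int64(340), np.int64(204)) 59.6
reagent (np.int64(347), np.int64(250)) 4.4
turq (np.int64(330), np.int64(341)) 10.6
L (np.int64(314), np.int64(240)) 28.1
R (np.int64(392), np.int64(262)) 1.0
green (np.int64(285), np.int64(329)) 44.6
drv (np.int64(287), np.int64(283)) 70.8
top
lamp (np.int64(292), np.int64(185)) 9.9
reagent (np.int64(375), np.int64(203)) 9.7
turq (np.int64(456), np.int64(249)) 75.6
L (np.int64(343), np.int64(229)) 10.6
R (np.int64(393), np.int64(165)) 8.9
green (np.int64(433), np.int64(284)) 98.6
drv (np.int64(376), np.int64(267)) 14.5
```

>>> step_arm:
  steps:
    - [[15,24,0],[0,0,0],255]
    - [[25,40,0],[0,0,0],255]
    - [[25,40,0],[0,0,0],255]
    - [[25,40,0],[0,0,0],255]
    - [[25,40,0],[0,0,0],255]
    - [[25,40,0],[0,0,0],255]
    - [[25,40,0],[0,0,0],255]
    - [[25,40,0],[0,0,0],255]
    - [[25,40,0],[0,0,0],255]
    - [[25,40,0],[0,0,0],255]
    - [[25,40,0],[0,0,0],255]
    - [[20,32,0],[0,0,0],255]

```text
clock: 9.6
tool_pos: [0.4868, 0.2231, 0.3399]
tcp_rot: [[-0.79, 0.613, -0.003], [0.613, 0.79, -0.001], [0.002, -0.002, -1.0]]
wrist_force: [1.3, -1.7, -1.8]
opening: 0.34
```

>>> step_arm:
  steps:
    - [[15,24,0],[0,0,0],255]
    - [[10,16,0],[0,0,0],255]
    - [[10,16,0],[0,0,0],255]
    - [[5,8,0],[0,0,0],255]
    - [[0,0,0],[0,0,0],255]
    - [[0,0,0],[0,0,0],255]
    - [[0,0,0],[0,0,0],255]

```text
clock: 10.3
tool_pos: [0.4956, 0.2958, 0.3412]
tcp_rot: [[-0.789, 0.615, -0.0], [0.615, 0.789, -0.001], [0.0, -0.001, -1.0]]
wrist_force: [-0.3, 0.1, -1.1]
opening: 0.345
```

```bash
python3 - <<'E'
from h import *
st=robot.sense(); print({k:np.round(v,4).tolist() for k,v in st.items() if k in('clock','joint_positions','tool_pos','tcp_rot','wrist_force','opening')})
ims=[]
for n,(u,v) in(('side',(225,75)),('top',(130,165))):
    c=shot(n); pickle.dump(c,open(n+'3.pkl','wb')); a=c['pixels'][v:v+120,u:u+100]/255.
    ims.append(cv2.resize((a**.6*255).astype(np.uint8),None,fx=4,fy=4,interpolation=2))
cv2.imwrite('pics/e1.png',np.hstack(ims))
E
```

```text
{'clock': 10.3, 'joint_positions': [20.768, 0.9307, 98.5665, -0.0224, 80.5414, -31.3104], 'tool_pos': [0.4956, 0.2958, 0.3412], 'tcp_rot': [[-0.7889, 0.6145, -0.0005], [0.6145, 0.7889, -0.0006], [0.0, -0.0008, -1.0]], 'wrist_force': [-0.3428, 0.0645, -1.0629], 'opening': 0.3449}
```

View pics/e1.png

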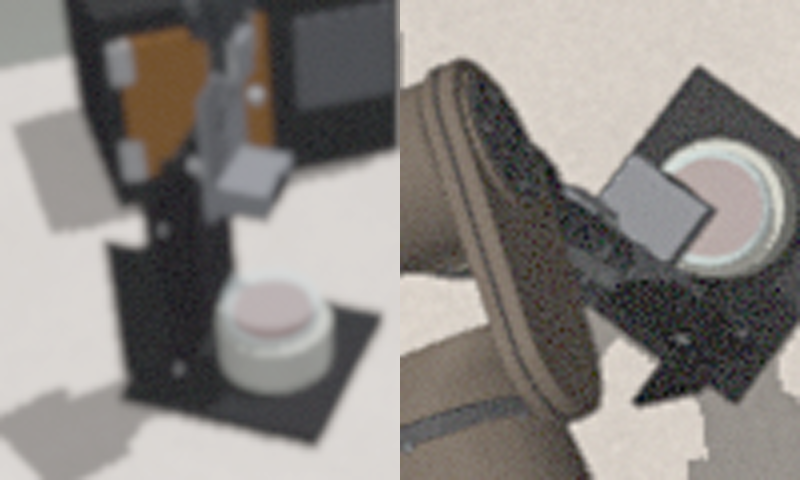

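```bash
python3 - <<'E'
from h import *
s=pickle.load(open('side3.pkl','rb'));t=pickle.load(open('top3.pkl','rb'));st=robot.sense()
gt=lambda p:(np.array(p)-(400,0))/4-.375+(130,165); gs=lambda p:np.array(p)/4-.375+(225,75)
tp=np.array(st['tool_pos']);R=np.array(st['tcp_rot'])
A,B=[onz(t,gt(p),.2215) for p in((633,153),(715,210))]
m=(A+B)/2; print('len',np.linalg.norm(A-B),'dir',np.degrees(np.arctan2(*(A-B)[1::-1])),'mid rel TCP in tool',R.T@(m-tp)*1e3)
yaw=np.radians(142.1);x=np.array([np.cos(yaw),np.sin(yaw),0]);y=np.array([-x[1],x[0],0])
sf=np.array([.4597,.3310,.21]); print('TCP in panel rel stud',(tp-sf)@x*1e3,(tp-sf)@y*1e3,'foot mid',(m-sf)@x*1e3,(m-sf)@y*1e3)
Q=[tp+R@np.array([a,b,c])*1e-3 for a,b,c in((-36,-30,120),(-36,30,120),(-36,-30,150),(-36,30,150),(8,30,120))]
print('pred side',((proj(s,Q)-(225,75)+.375)*4).round(0).tolist(),'top',((proj(t,Q)-(130,165)+.375)*4+(400,0)).round(0).tolist())
# stud re-read: jacket rim and board bolts symmetric check
t0=pickle.load(open('top0.pkl','rb'));s0=pickle.load(open('side0.pkl','rb'))
for n,c,(u0,v0,w,h) in(('top',t0,(174,226,12,11)),('side',s0,(270,111,10,11))):
    a=cv2.cvtColor(c['pixels'],cv2.COLOR_BGR2GRAY)[v0:v0+h,u0:u0+w].astype(float); a=np.clip(a-40,0,None); yy,xx=np.mgrid[:h,:w]
    print(n,'centroid',(a*xx).sum()/a.sum()+u0,(a*yy).sum()/a.sum()+v0)
H=[sf-.013*x,sf-.005*x,sf-.013*x+[0,0,.01],sf-.013*x+.01*y,sf-.013*x-.01*y,sf-.016*x+[0,0,-.01]]
print('pred top',proj(t0,H).round(1).tolist(),'side',proj(s0,H).round(1).tolist())
E
```

```text
len 0.0639831794550271 dir 54.0409647077645 mid rel TCP in tool [-34.78324758  -2.20541167 119.97405163]
TCP in panel rel stud -49.925387399188565 5.502398374853739 foot mid -84.73397004318402 7.725450079000217
pred side [[267.0, 197.0], [293.0, 156.0], [269.0, 227.0], [295.0, 185.0], [244.0, 146.0]] top [[710.0, 206.0], [635.0, 150.0], [722.0, 208.0], [649.0, 154.0], [592.0, 206.0]]
top centroid 178.6322097378277 231.5823970037453
side centroid 274.5149338374291 115.5780718336484
pred top [[179.9, 231.1], [177.9, 233.6], [178.6, 231.0], [183.0, 233.4], [176.8, 228.7], [181.9, 230.2]] side [[275.2, 116.4], [273.0, 116.0], [275.0, 114.0], [274.0, 118.1], [276.4, 114.7], [276.3, 119.0]]
```

>>> step_arm:
  steps:
    - [[0,3.5,15],[0,0,0],255]
    - [[0,3.5,20],[0,0,0],255]
    - [[0,0,18],[0,0,0],255]
    - [[0,0,0],[0,0,0],255]
    - [[0,0,0],[0,0,0],255]
    - [[0,0,0],[0,0,0],255]

```text
clock: 11.0
tool_pos: [0.5004, 0.3025, 0.2895]
tcp_rot: [[-0.79, 0.614, 0.002], [0.614, 0.79, 0.001], [-0.001, 0.002, -1.0]]
wrist_force: [-0.0, 0.0, -1.9]
opening: 0.342
```

```bash
python3 - <<'E'
from h import *
st=robot.sense(); tp=np.array(st['tool_pos']);R=np.array(st['tcp_rot'])
yaw=np.radians(142.1);x=np.array([np.cos(yaw),np.sin(yaw),0]);y=np.array([-x[1],x[0],0]);sf=np.array([.4597,.3310,.21])
print(tp.round(4),np.degrees(np.arctan2(R[1,0],R[0,0])),(tp-sf)@x*1e3,(tp-sf)@y*1e3,np.round(st['wrist_force'],2))
ims=[]
for n,(u,v) in(('side',(250,90)),('top',(155,190))):
    c=shot(n); pickle.dump(c,open(n+'4.pkl','wb')); a=c['pixels'][v:v+60,u:u+50]/255.
    ims.append(cv2.resize((a**.5*255).astype(np.uint8),None,fx=8,fy=8,interpolation=2))
    P=[tp+R@np.array(q)*1e-3 for q in((11,0,76),(11,40,76),(11,-40,76))]
    print(n,((proj(c,P+[sf-.016*x])-(u,v)+.5)*8).round(0).tolist())
cv2.imwrite('pics/e2.png',np.hstack(ims))
E
```

```text
[0.5004 0.3025 0.2895] 142.13965189784875 -49.651199063784844 -2.5457653375705593 [-0.01  0.01 -1.86]
side [[264.0, 217.0], [300.0, 163.0], [227.0, 272.0], [212.0, 217.0]]
top [[242.0, 262.0], [143.0, 188.0], [342.0, 337.0], [209.0, 325.0]]
```

View pics/e2.png

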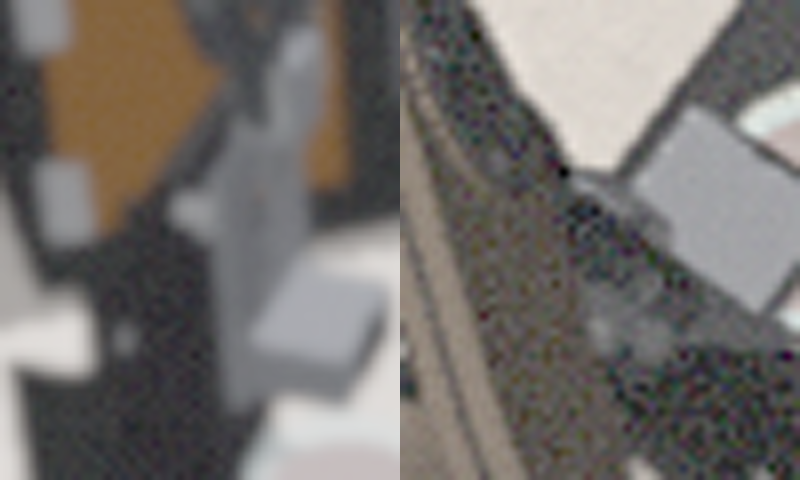

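Side view: the stud blob is at crop (190,210), level with the plate's hole, and the hole's reddish tint shows near (258,200). Alignment is within about 2 mm. Now advancing and watching the force.

>>> step_arm:
  steps:
    - [[4,-1,1.2],[0,0,0],255]
    - [[4,0,0],[0,0,0],255]
    - [[4,0,0],[0,0,0],255]
    - [[4,0,0],[0,0,0],255]
    - [[2,0,0],[0,0,0],255]
    - [[2,0,0],[0,0,0],255]
    - [[2,0,0],[0,0,0],255]
    - [[0,0,0],[0,0,0],255]
    - [[0,0,0],[0,0,0],255]

```text
clock: 12.0
tool_pos: [0.482, 0.3151, 0.2871]
tcp_rot: [[-0.79, 0.614, 0.0], [0.614, 0.79, -0.0], [-0.0, 0.0, -1.0]]
wrist_force: [-0.4, 0.1, -1.4]
opening: 0.344
```

>>> step_arm:
  steps:
    - [[2,0,0],[0,0,0],255]
    - [[1,0,0],[0,0,0],255]
    - [[0,0,0],[0,0,0],255]

```text
clock: 12.3
tool_pos: [0.4795, 0.317, 0.2871]
tcp_rot: [[-0.79, 0.614, -0.0], [0.614, 0.79, 0.0], [0.0, 0.0, -1.0]]
wrist_force: [0.2, 0.7, -2.8]
opening: 0.343
```

>>> step_arm:
  steps:
    - [[2,0,0],[0,0,0],255]
    - [[1,0,0],[0,0,0],255]
    - [[0,0,0],[0,0,0],255]

```text
clock: 12.6
tool_pos: [0.4771, 0.3189, 0.2872]
tcp_rot: [[-0.79, 0.613, 0.0], [0.613, 0.79, 0.0], [0.0, 0.0, -1.0]]
wrist_force: [0.2, -0.4, -1.3]
opening: 0.34
```

>>> step_arm:
  steps:
    - [[2,0,0],[0,0,0],255]
    - [[1,0,0],[0,0,0],255]
    - [[0,0,0],[0,0,0],255]
    - [[0,0,0],[0,0,0],255]

```text
clock: 13.0
tool_pos: [0.4748, 0.3206, 0.2872]
tcp_rot: [[-0.79, 0.614, 0.0], [0.614, 0.79, 0.0], [-0.0, 0.0, -1.0]]
wrist_force: [-0.2, -0.6, -1.6]
opening: 0.338
```

>>> step_arm:
  steps:
    - [[1.5,0,0],[0,0,0],255]
    - [[0,0,0],[0,0,0],255]
    - [[0,0,0],[0,0,0],255]

```text
clock: 13.3
tool_pos: [0.4742, 0.321, 0.2872]
tcp_rot: [[-0.789, 0.614, 0.001], [0.614, 0.789, -0.001], [-0.002, 0.0, -1.0]]
wrist_force: [2.5, -2.9, -1.9]
opening: 0.341
```

>>> step_arm:
  steps:
    - [[1.5,0,0],[0,0,0],255]
    - [[0,0,0],[0,0,0],255]
    - [[0,0,0],[0,0,0],255]

```text
clock: 13.6
tool_pos: [0.4739, 0.3213, 0.2873]
tcp_rot: [[-0.789, 0.614, 0.004], [0.614, 0.789, -0.003], [-0.005, 0.0, -1.0]]
wrist_force: [5.3, -4.3, -3.5]
opening: 0.342
```

>>> step_arm:
  steps:
    - [[1.5,0,0],[0,0,0],255]
    - [[0,0,0],[0,0,0],255]
    - [[0,0,0],[0,0,0],255]

```text
clock: 13.9
tool_pos: [0.4736, 0.3215, 0.2874]
tcp_rot: [[-0.789, 0.614, 0.006], [0.614, 0.789, -0.004], [-0.008, 0.001, -1.0]]
wrist_force: [6.2, -6.1, -4.1]
opening: 0.341
```

The plate met the panel face, about 12 mm past where the head would have blocked it, so the hole is over the head. I'll back off into the play and slide down.

>>> step_arm:
  steps:
    - [[-4,0,0],[0,0,0],255]
    - [[-1.3,0,0],[0,0,0],255]
    - [[0,0,0],[0,0,0],255]
    - [[0,0,0],[0,0,0],255]
    - [[0,0,0],[0,0,0],255]

```text
clock: 14.4
tool_pos: [0.4751, 0.3204, 0.2871]
tcp_rot: [[-0.79, 0.613, -0.001], [0.613, 0.79, 0.0], [0.001, -0.0, -1.0]]
wrist_force: [0.1, -0.7, -2.6]
opening: 0.343
```

>>> step_arm:
  steps:
    - [[0,0,2.5],[0,0,0],255]
    - [[0,0,2.5],[0,0,0],255]
    - [[0,0,0],[0,0,0],255]
    - [[0,0,0],[0,0,0],255]

```text
clock: 14.8
tool_pos: [0.4753, 0.3201, 0.2819]
tcp_rot: [[-0.79, 0.614, -0.001], [0.614, 0.79, -0.0], [0.0, -0.0, -1.0]]
wrist_force: [-0.6, 0.2, -1.1]
opening: 0.343
```

>>> step_arm:
  steps:
    - [[0,0,2.5],[0,0,0],255]
    - [[0,0,0],[0,0,0],255]
    - [[0,0,0],[0,0,0],255]

```text
clock: 15.1
tool_pos: [0.4754, 0.3201, 0.2795]
tcp_rot: [[-0.79, 0.614, -0.0], [0.614, 0.79, -0.0], [0.0, -0.0, -1.0]]
wrist_force: [-0.2, 1.1, -1.3]
opening: 0.345
```

>>> step_arm:
  steps:
    - [[0,0,2.5],[0,0,0],255]
    - [[0,0,2.5],[0,0,0],255]
    - [[0,0,0],[0,0,0],255]
    - [[0,0,0],[0,0,0],255]

```text
clock: 15.5
tool_pos: [0.4753, 0.32, 0.2742]
tcp_rot: [[-0.79, 0.614, -0.001], [0.614, 0.79, -0.0], [0.0, -0.001, -1.0]]
wrist_force: [-0.8, -0.7, -2.1]
opening: 0.344
```

>>> step_arm:
  steps:
    - [[0,0,2.5],[0,0,0],255]
    - [[0,0,2.5],[0,0,0],255]
    - [[0,0,0],[0,0,0],255]
    - [[0,0,0],[0,0,0],255]

```text
clock: 15.9
tool_pos: [0.4753, 0.32, 0.2691]
tcp_rot: [[-0.79, 0.614, -0.001], [0.614, 0.79, -0.0], [0.0, -0.001, -1.0]]
wrist_force: [-0.5, -0.7, -2.5]
opening: 0.343
```

>>> step_arm:
  steps:
    - [[0,0,2.5],[0,0,0],255]
    - [[0,0,2.5],[0,0,0],255]
    - [[0,0,0],[0,0,0],255]
    - [[0,0,0],[0,0,0],255]

```text
clock: 16.3
tool_pos: [0.4754, 0.32, 0.2642]
tcp_rot: [[-0.79, 0.614, -0.0], [0.614, 0.79, -0.0], [0.0, -0.001, -1.0]]
wrist_force: [-0.6, -1.1, -2.0]
opening: 0.344
```

>>> step_arm:
  steps:
    - [[0,0,2],[0,0,0],255]
    - [[0,0,1.5],[0,0,0],255]
    - [[0,0,0],[0,0,0],255]
    - [[0,0,0],[0,0,0],255]

```text
clock: 16.7
tool_pos: [0.4754, 0.32, 0.2614]
tcp_rot: [[-0.79, 0.614, -0.0], [0.614, 0.79, -0.0], [-0.0, -0.0, -1.0]]
wrist_force: [-1.8, -2.8, 1.1]
opening: 0.342
```

>>> step_arm:
  steps:
    - [[0,0,1.5],[0,0,0],255]
    - [[0,0,0],[0,0,0],255]
    - [[0,0,0],[0,0,0],255]

```text
clock: 17.0
tool_pos: [0.4755, 0.32, 0.2611]
tcp_rot: [[-0.79, 0.613, 0.0], [0.613, 0.79, -0.0], [-0.0, -0.0, -1.0]]
wrist_force: [-3.8, -4.6, 6.1]
opening: 0.344
```

Upward force came on within 1 mm of the expected home height. I'll ease off the side load, then release gently.

>>> step_arm:
  steps:
    - [[0.8,-1,-0.8],[0,0,0],255]
    - [[0,0,0],[0,0,0],255]
    - [[0,0,0],[0,0,0],255]

```text
clock: 17.3
tool_pos: [0.4749, 0.3199, 0.2611]
tcp_rot: [[-0.79, 0.614, 0.002], [0.614, 0.79, 0.001], [-0.001, 0.002, -1.0]]
wrist_force: [-0.5, -1.7, 3.1]
opening: 0.343
```

>>> step_arm:
  steps:
    - [[0,0,0],[0,0,0],160]
    - [[0,0,0],[0,0,0],150]
    - [[0,0,0],[0,0,0],140]
    - [[0,0,0],[0,0,0],120]
    - [[0,0,0],[0,0,0],90]
    - [[0,0,0],[0,0,0],60]
    - [[0,0,0],[0,0,0],30]
    - [[0,0,0],[0,0,0],0]
    - [[0,0,0],[0,0,0],0]
    - [[0,0,0],[0,0,0],0]

```text
clock: 18.3
tool_pos: [0.4742, 0.3198, 0.2604]
tcp_rot: [[-0.79, 0.614, 0.0], [0.614, 0.79, 0.0], [-0.0, 0.0, -1.0]]
wrist_force: [0.8, 0.8, -0.0]
opening: 1.001
```

```bash
python3 - <<'E'
from h import *
st=robot.sense(); print({k:np.round(v,4).tolist() for k,v in st.items() if k in('clock','joint_positions','tool_pos','wrist_force','opening')})
ims=[]
for n,(u,v) in(('side',(225,75)),('top',(130,165))):
    c=shot(n); pickle.dump(c,open(n+'5.pkl','wb')); a=c['pixels'][v:v+120,u:u+100]/255.
    ims.append(cv2.resize((a**.6*255).astype(np.uint8),None,fx=4,fy=4,interpolation=2))
cv2.imwrite('pics/f1.png',np.hstack(ims))
E
```

```text
{'clock': 18.3, 'joint_positions': [23.8323, 3.1451, 104.6827, 0.0019, 72.1684, -28.3124], 'tool_pos': [0.4742, 0.3198, 0.2604], 'wrist_force': [0.8333, 0.7561, -0.0403], 'opening': 1.0012}
```

View pics/f1.png

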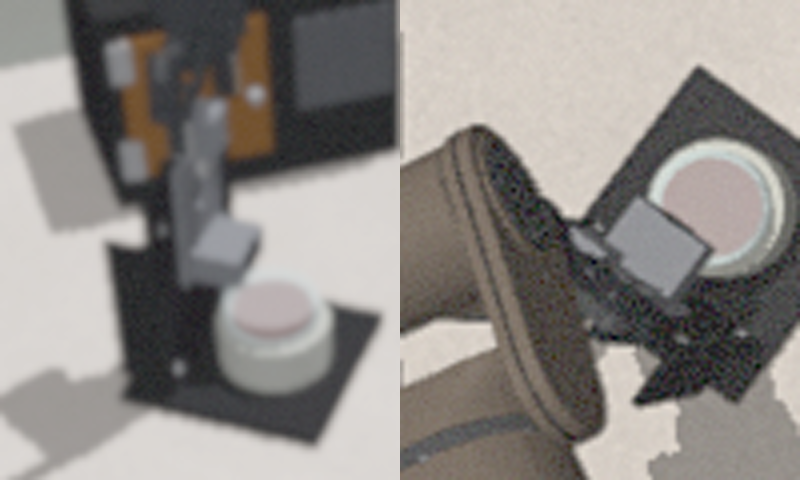

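The carrier hangs on its own, with the stud head glinting at (203,172) in front of the plate. Retreating straight up.

>>> step_arm:
  steps:
    - [[0,0,-10],[0,0,0],0]
    - [[0,0,-20],[0,0,0],0]
    - [[0,0,-40],[0,0,0],0]
    - [[0,0,-40],[0,0,0],0]
    - [[0,0,-20],[0,0,0],0]
    - [[-30,-20,0],[0,0,0],0]
    - [[-35,-30,0],[0,0,0],0]
    - [[-35,-30,0],[0,0,0],0]
    - [[0,-40,0],[0,0,0],0]
    - [[0,-40,0],[0,0,0],0]
    - [[0,0,0],[0,0,0],0]
    - [[0,0,0],[0,0,0],0]

```text
clock: 19.6
tool_pos: [0.455, 0.1318, 0.3916]
tcp_rot: [[-0.789, 0.615, 0.002], [0.615, 0.789, 0.001], [-0.001, 0.002, -1.0]]
wrist_force: [1.4, 0.4, 0.2]
opening: 1.002
```

```bash
python3 - <<'E'
from h import *
st=robot.sense(); print({k:np.round(v,4).tolist() for k,v in st.items() if k in('clock','tool_pos','wrist_force','opening')})
ims=[]
for n,(u,v) in(('side',(225,75)),('top',(130,165))):
    c=shot(n); pickle.dump(c,open(n+'6.pkl','wb')); a=c['pixels'][v:v+120,u:u+100]/255.
    ims.append(cv2.resize((a**.6*255).astype(np.uint8),None,fx=4,fy=4,interpolation=2))
cv2.imwrite('pics/g1.png',np.hstack(ims))
ims=[cv2.resize(pickle.load(open(n+'6.pkl','rb'))['pixels'],(480,300)) for n in('side','top')]
cv2.imwrite('pics/g2.png',np.vstack(ims))
E
```

```text
{'clock': 19.6, 'tool_pos': [0.455, 0.1318, 0.3916], 'wrist_force': [1.4408, 0.4296, 0.1519], 'opening': 1.0016}
```

View pics/g1.png

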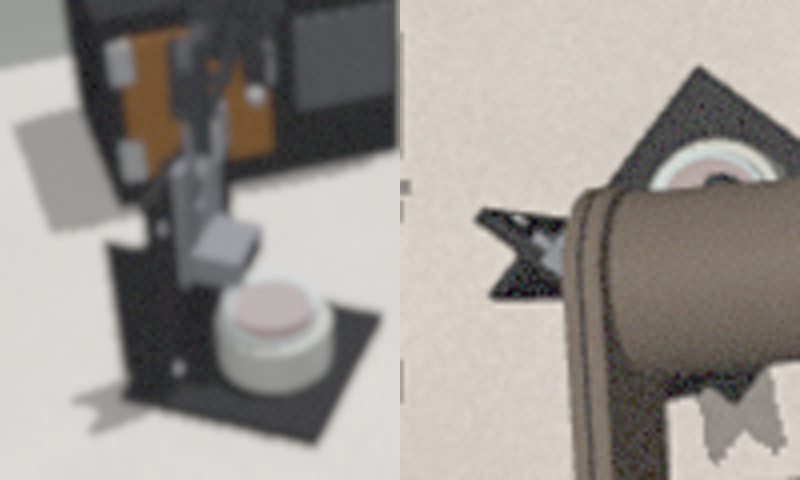

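View pics/g2.png

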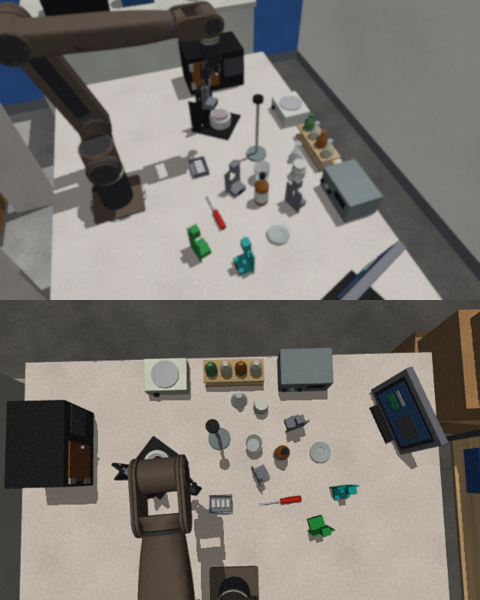

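The carrier sits in the same place in both side views, with its foot at (225,248), and the arm is clear. The other objects look unmoved. One numeric stillness check, then I'll hand in.

```bash
python3 - <<'E'
from h import *
a=pickle.load(open('side6.pkl','rb'))['pixels'];p=pickle.load(open('side5.pkl','rb'))['pixels'];c=shot('side');b=c['pixels']
w=np.s_[115:148,266:295]
print('diff released->now',cv2.absdiff(p[w],b[w]).mean(),'still',cv2.absdiff(a[w],b[w]).mean(),'max',cv2.absdiff(a[w],b[w]).max())
y=np.radians(142.1);x=np.array([np.cos(y),np.sin(y),0]);yy=np.array([-x[1],x[0],0]);sf=np.array([.4597,.331,.21])
P=[sf+u*x+v*yy+np.array([0,0,z]) for u,v,z in((-.055,-.03,-.0695),(-.055,.03,-.0695),(-.055,.03,-.0995))]
print('foot pred (side crop)',((proj(c,P)-(225,75)+.375)*4).round(0).tolist())
print(robot.close_job())
E
```

```text
diff released->now 2.585858585858586 still 0.7077673284569836 max 7
foot pred (side crop) [[267.0, 222.0], [241.0, 264.0], [243.0, 291.0]]
the job is handed in; nothing more can be done
None
```

I hung carrier_b, the grey one with the 26 mm hole and 13 mm slot, on the panel's stud, let go, backed the arm away and handed the job in at about 20 s. No verdict was reported.

**Choice of carrier:** I measured the slot light seen through the plates. carrier_b came out wider than the narrow carrier and clearly smaller than the widest one. I left the green and turquoise look-alikes alone.

**Seating:** The plate went over the stud head with no resistance and met the panel face. It then slid down freely to a stop within about 1 mm of the expected home height.

**Last checks:**
- The carrier hangs upright in the side view, and two frames taken after release show it still (mean difference 0.7 grey levels).
- Its foot lies within about 2–3 mm of where I predicted.
- By eye, the other carriers, glassware, jar, screwdriver and lamp look unmoved, and the gripper is clear. I took no measurements of them.

**What went wrong or disagreed:**
- **Wrong-way move:** a sign slip sent the arm the wrong way once with the carrier held. It travelled high over clear bench with almost no force, and I retraced it.
- **Stud position:** my different estimates of its sideways position varied by about 2–3 mm.
- **Seat position:** I didn't measure the hung seat directly; I inferred it from the force and the arm's height.

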